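# Hang the washed tumblers on the draining rack

## Task

Hang the three washed tumblers mouth-down on the draining rack, one over each sloping peg, pushed on until the rim sits against the rail, so that they drain into the tray. Leave the jars, tins, bottle and shaker standing where they are.

Things in the scene. Friction and masses are not known exactly. Their poses are not given: they have to be found in the camera images.
- rack: wooden draining rack fixed to the worktop, drip tray (45 mm high) under its pegs. Origin: on the worktop under the middle peg's root. The pegs look along local -x, their row runs along y, z up. Rail 318 mm long, 36 mm wide, 12 mm thick, its face square to the pegs, its highest point 132 mm over the worktop. Covers local x -0.153 to +0.063 and y -0.161 to +0.161
- peg_1: draining peg 1 of three on the rack, 100 mm apart: a rod 22 mm in diameter with a ball tip 26 mm in diameter, 73 mm long in all. Origin: centre of its root, on the face of the rail, 118 mm over the worktop. Its z axis runs along the peg from root to tip, sloping up at 40 degrees over the level
- peg_2: draining peg 2 of three on the rack, 100 mm apart: a rod 22 mm in diameter with a ball tip 26 mm in diameter, 73 mm long in all. Origin: centre of its root, on the face of the rail, 118 mm over the worktop. Its z axis runs along the peg from root to tip, sloping up at 40 degrees over the level
- peg_3: draining peg 3 of three on the rack, 100 mm apart: a rod 22 mm in diameter with a ball tip 26 mm in diameter, 73 mm long in all. Origin: centre of its root, on the face of the rail, 118 mm over the worktop. Its z axis runs along the peg from root to tip, sloping up at 40 degrees over the level
- cup_blue_mid (a point): centre (half-way along, on the axis) of the blue plastic tumbler, a straight round cup 60 mm in outer diameter and 100 mm long, wall 3.5 mm, bottom 5 mm, open at one end, about 130 g, lying on its side on the worktop. z axis: along the cup, from mouth to closed bottom
- cup_blue_mouth (a point): centre of the mouth of the blue tumbler, in the plane of its rim, 50 mm from its centre
- cup_orange_mid (a point): centre (half-way along, on the axis) of the orange plastic tumbler, a straight round cup 60 mm in outer diameter and 100 mm long, wall 3.5 mm, bottom 5 mm, open at one end, about 130 g, lying on its side on the worktop. z axis: along the cup, from mouth to closed bottom
- cup_orange_mouth (a point): centre of the mouth of the orange tumbler, in the plane of its rim, 50 mm from its centre
- cup_green_mid (a point): centre (half-way along, on the axis) of the green plastic tumbler, a straight round cup 60 mm in outer diameter and 100 mm long, wall 3.5 mm, bottom 5 mm, open at one end, about 130 g, lying on its side on the worktop. z axis: along the cup, from mouth to closed bottom
- cup_green_mouth (a point): centre of the mouth of the green tumbler, in the plane of its rim, 50 mm from its centre
- spice_jar_yellow: seasoning jar with yellow cap, 43 mm across, 112 mm high, standing loose; a bystander. Origin: centre of its underside, z up
- steel_tin: plain white lidded tin, 64 mm across, 92 mm high, standing loose; a bystander. Origin: centre of its underside, z up
- flat_tin: flat food tin, 86 mm across, 40 mm high, standing loose; a bystander. Origin: centre of its underside, z up
- soy_bottle: dark sauce bottle with red cap, 93 mm across, 237 mm high, standing loose; a bystander. Origin: centre of its underside, z up
- salt_shaker: white cone-shaped shaker with red top, 57 mm across, 94 mm high, standing loose; a bystander. Origin: centre of its underside, z up

How it is judged (in metres and radians):
At the end, for the whole second after the job is handed in: Each tumbler hangs over one of the pegs: mouth towards the rail with the rim within 12 mm of the rail's face, axis within 12 degrees of the peg's and centre within 26 mm of the peg's axis each way; no bystander has moved more than 30 mm or tipped more than 0.5 rad (((x of cup_blue_mid in the frame of peg_1 between -0.026 and 0.026 m and y of cup_blue_mid in the frame of peg_1 between -0.026 and 0.026 m and z of cup_blue_mouth in the frame of peg_1 below 0.012 m and z of cup_blue_mid in the frame of peg_1 above 0.035 m and angle between the z axis of cup_blue_mid and the z axis of peg_1, either way round below 0.21 rad) or (x of cup_blue_mid in the frame of peg_2 between -0.026 and 0.026 m and y of cup_blue_mid in the frame of peg_2 between -0.026 and 0.026 m and z of cup_blue_mouth in the frame of peg_2 below 0.012 m and z of cup_blue_mid in the frame of peg_2 above 0.035 m and angle between the z axis of cup_blue_mid and the z axis of peg_2, either way round below 0.21 rad) or (x of cup_blue_mid in the frame of peg_3 between -0.026 and 0.026 m and y of cup_blue_mid in the frame of peg_3 between -0.026 and 0.026 m and z of cup_blue_mouth in the frame of peg_3 below 0.012 m and z of cup_blue_mid in the frame of peg_3 above 0.035 m and angle between the z axis of cup_blue_mid and the z axis of peg_3, either way round below 0.21 rad)) and ((x of cup_orange_mid in the frame of peg_1 between -0.026 and 0.026 m and y of cup_orange_mid in the frame of peg_1 between -0.026 and 0.026 m and z of cup_orange_mouth in the frame of peg_1 below 0.012 m and z of cup_orange_mid in the frame of peg_1 above 0.035 m and angle between the z axis of cup_orange_mid and the z axis of peg_1, either way round below 0.21 rad) or (x of cup_orange_mid in the frame of peg_2 between -0.026 and 0.026 m and y of cup_orange_mid in the frame of peg_2 between -0.026 and 0.026 m and z of cup_orange_mouth in the frame of peg_2 below 0.012 m and z of cup_orange_mid in the frame of peg_2 above 0.035 m and angle between the z axis of cup_orange_mid and the z axis of peg_2, either way round below 0.21 rad) or (x of cup_orange_mid in the frame of peg_3 between -0.026 and 0.026 m and y of cup_orange_mid in the frame of peg_3 between -0.026 and 0.026 m and z of cup_orange_mouth in the frame of peg_3 below 0.012 m and z of cup_orange_mid in the frame of peg_3 above 0.035 m and angle between the z axis of cup_orange_mid and the z axis of peg_3, either way round below 0.21 rad)) and ((x of cup_green_mid in the frame of peg_1 between -0.026 and 0.026 m and y of cup_green_mid in the frame of peg_1 between -0.026 and 0.026 m and z of cup_green_mouth in the frame of peg_1 below 0.012 m and z of cup_green_mid in the frame of peg_1 above 0.035 m and angle between the z axis of cup_green_mid and the z axis of peg_1, either way round below 0.21 rad) or (x of cup_green_mid in the frame of peg_2 between -0.026 and 0.026 m and y of cup_green_mid in the frame of peg_2 between -0.026 and 0.026 m and z of cup_green_mouth in the frame of peg_2 below 0.012 m and z of cup_green_mid in the frame of peg_2 above 0.035 m and angle between the z axis of cup_green_mid and the z axis of peg_2, either way round below 0.21 rad) or (x of cup_green_mid in the frame of peg_3 between -0.026 and 0.026 m and y of cup_green_mid in the frame of peg_3 between -0.026 and 0.026 m and z of cup_green_mouth in the frame of peg_3 below 0.012 m and z of cup_green_mid in the frame of peg_3 above 0.035 m and angle between the z axis of cup_green_mid and the z axis of peg_3, either way round below 0.21 rad)) and not ((distance of spice_jar_yellow from where it was at the start of the episode above 0.03 m or angle between spice_jar_yellow's own z axis and vertical above 0.5 rad) or (distance of steel_tin from where it was at the start of the episode above 0.03 m or angle between steel_tin's own z axis and vertical above 0.5 rad) or (distance of flat_tin from where it was at the start of the episode above 0.03 m or angle between flat_tin's own z axis and vertical above 0.5 rad) or (distance of soy_bottle from where it was at the start of the episode above 0.03 m or angle between soy_bottle's own z axis and vertical above 0.5 rad) or (distance of salt_shaker from where it was at the start of the episode above 0.03 m or angle between salt_shaker's own z axis and vertical above 0.5 rad))); the robot touches nothing.
It fails at once if a bystander (jar, tin, bottle or shaker) is moved more than 30 mm or tipped over ((distance of spice_jar_yellow from where it was at the start of the episode above 0.03 m or angle between spice_jar_yellow's own z axis and vertical above 0.5 rad) or (distance of steel_tin from where it was at the start of the episode above 0.03 m or angle between steel_tin's own z axis and vertical above 0.5 rad) or (distance of flat_tin from where it was at the start of the episode above 0.03 m or angle between flat_tin's own z axis and vertical above 0.5 rad) or (distance of soy_bottle from where it was at the start of the episode above 0.03 m or angle between soy_bottle's own z axis and vertical above 0.5 rad) or (distance of salt_shaker from where it was at the start of the episode above 0.03 m or angle between salt_shaker's own z axis and vertical above 0.5 rad)).
It also fails if it takes over 72 s, if anything falls off the work surface, if the arm or the gripper's body presses on something with over 40 N, if the wrist force passes 120 N, or if a joint passes its speed limit or range.

## Robot

A 6-joint arm with a two-finger parallel gripper is mounted at the origin on a cart in front of the work surface, level with it; the furniture and walls round the work are solid. World frame = base frame: x ahead of the robot, y to its left, z up, the work surface at z = 0. Lengths are in mm, angles in rad, forces in N, time in s.
With the tool pointing down it reaches from about 400 to 825 mm from the base axis. Payload 7 kg.
Tool frame: the origin (TCP) lies midway between the tips of the shut fingers; the grasp point (between the pads) lies 19 mm behind it; z points along the fingers, y is the line along which they close (so a half turn about z gives the same grasp; the last joint's range is limited). The gripper opens to 85 mm and grips with 20 to 120 N. Pads are 22 mm wide; open, the fingers measure 114 mm over their backs; the gripper's body (76 mm by 85 mm) begins 54 mm behind the grasp point. The pads swing forward as they close: fully open they stand 13 mm farther back than shut.
Start: joints at [1.452, 0.359, 0.012, 0, -1.224, -0.288], TCP at [267.085, 619.888, 231.302] pointing down, gripper open.
Joint ranges: [-3.07, 3.07], [-1.43, 2.12], [-1.02, 1.25], [-3.03, 1.67], [-3.05, -0], [-3.03, 3.03]. Speed limits (rad/s): [2.39, 2.39, 3.01, 3.14, 3.14, 3.14].

## Interface

Orientations are given as a unit quaternion [w, x, y, z].
In Python, from station import read_state, optics, manip gives the robot as it stands. The module is installed in compiled form; this text tells all that it offers.
- The arm moves only by the tool jog_arm, never from a script. Its argument "increments" is text: rows parted by semicolons, each of 7 numbers parted by spaces: the shift along the tool's x, y, z in m, then the turn, a rotation vector about the tool's x, y, z in degrees, then the opening, from 0 (shut) to 1 (fully open). In form: tx ty tz wx wy wz hand; .... A call has 1 to 5 rows; each row shifts and turns the commanded pose from where the row before left it, along the tool's axes as they then stand; what a row does not reach is not made up. A row lasts 1/8 s, in which the tool goes at most 62.5 mm and 10.7 degrees, less where a joint would pass 70% of its speed; a pose out of reach is approached as far as the arm can. A call with a gripper value outside its range is refused whole. The fingers move at their own pace and stop on an object; the grip force is fixed at half the most. Time passes only in rows, so rows that do not move let the fingers close. It gives the time, the measured TCP pose, the force, the opening and the grip force at its end, in the units of the state.
- read_state(): the state, without advancing time (a new reading comes with each control period).
- optics.capture(name): name is "side" or "top"; returns a dict with "image" (384x512x3 uint8, red, green, blue), "fx", "fy", "cx", "cy" (pixels), "rvec" (rotation vector, rad) and "tvec" (3), from world to camera coordinates, as OpenCV has them. Camera axes: x right, y down, z forward; pixel columns grow to the right and rows downward; lengths in mm; the calibration is good to about 2 mm. A picture is of the moment at which its call begins. There is no depth.
- manip.hand_in(): hands the job in; it is judged then, once.
The state is a dict: "time": time; "q": joint angles; "qd": joint speeds; "joint_torque": joint torques, N m; "position": TCP position; "ee_rot": TCP orientation; "contact_force": force on the tool from outside, world axes, zero at the start; "moment": the same for the moment, N m; "opening": finger opening in mm; "finger_force": force on a finger pad.
Only numpy, scipy, OpenCV 4.12 (cv2) and the standard library are available. Lean on these libraries where they do the work, as an engineer would, in place of code of your own. Each camera call takes 0.05 s, during which the arm holds its last target. There are 200 camera calls.

## Working session

There is one attempt and no reset: what is moved stays moved. The work goes in short steps, Python scripts to look and compute and a tool call to move; the robot and the scene stay as the last step left them, time stands still between calls to the robot, and variables do not carry over. Pictures are saved under pics/ and viewed, at most 12 in all, crops included, and the job is handed in when it is done.

Besides the shell and the picture viewer there is one more tool, called after "Request:" as name(argument=value, ...), one argument or row to a line, values as JSON. jog_arm: Moves the arm, as the interface text tells. Its arguments: {"type":"object","properties":{"increments":{"type":"string"}},"required":["increments"]}

```bash
mkdir -p pics
python3 - <<'E'
from station import read_state, optics, manip
import cv2,json
s=read_state();print(s)
for n in("side","top"):
    d=optics.capture(n);cv2.imwrite(f"pics/{n}0.png",cv2.resize(d["image"][:,:,::-1],(768,576),interpolation=cv2.INTER_CUBIC))
    cv2.imwrite(f"raw_{n}.png",d["image"][:,:,::-1])
    print(n,{k:d[k] for k in d if k!="image"})
E
```

```text
{'time': 0.0, 'q': array([ 1.45208476e+00,  3.59391602e-01,  1.10388400e-02, -3.56770732e-04,
       -1.22411098e+00, -2.88106520e-01]), 'qd': array([-0.00011617,  0.00068106,  0.00103557,  0.00094895, -0.00031005,
       -0.00023063]), 'joint_torque': array([-2.68220929e-04, -5.83324277e+01,  2.93406612e+01,  6.93645984e+00,
       -5.92839002e-03,  2.41694033e-05]), 'position': array([266.91563369, 619.44224632, 230.35073596]), 'ee_rot': array([ 8.44909430e-04,  9.79370983e-01, -2.02068685e-01, -9.65916663e-05]), 'contact_force': array([ 0.23782697, -0.50782867,  0.14326304]), 'moment': array([-0.01543592,  0.03943991, -0.01738371]), 'finger_force': 0.0, 'opening': 85.31897298645828}
side {'fx': 423.658761355476, 'fy': 423.658761355476, 'cx': 264.97913070903354, 'cy': 186.9777791485081, 'rvec': array([ 0.12915758, -2.78967895,  1.3148972 ]), 'tvec': array([ 570.17019278,  125.01551236, 1110.34589272])}
top {'fx': 379.4028421178137, 'fy': 379.4028421178137, 'cx': 255.60204983257103, 'cy': 194.85604682375265, 'rvec': array([ 2.13662283, -2.1858095 ,  0.13066126]), 'tvec': array([  14.05435143,  598.83166701, 1189.21473878])}
```

View pics/top0.png

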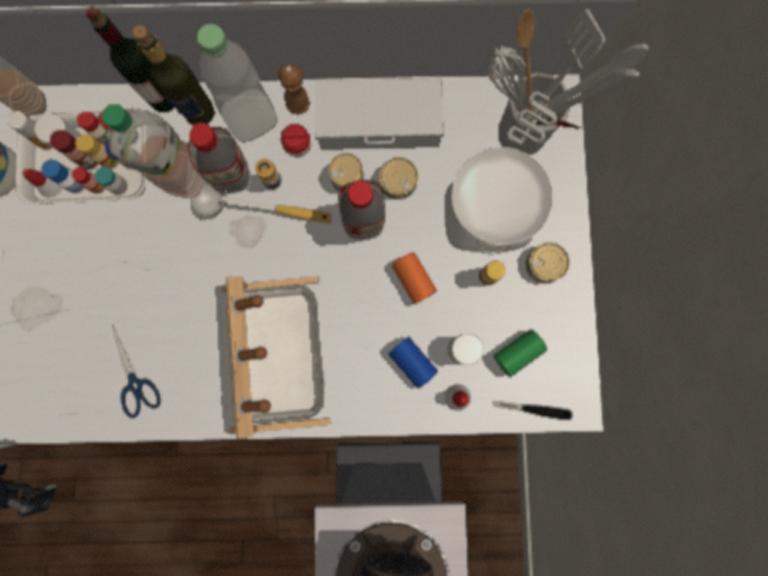

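View pics/side0.png

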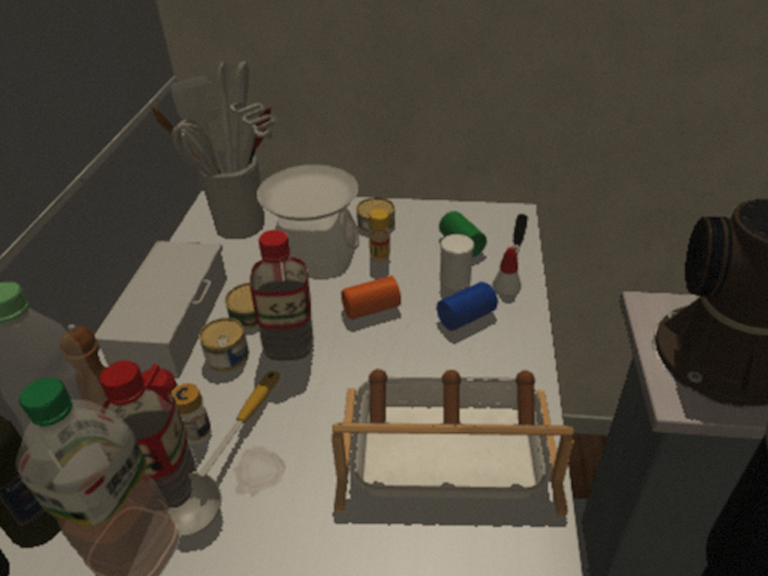

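The top view shows the rack with pegs pointing right (world -y), with tips near (258,301), (262,352) and (265,406). The cups are orange (414,278), blue (413,362) and green (521,352), and the tin (466,349) and shaker (460,397) stand close to blue and green. In the side view the peg tips are near (378,377), (451,378) and (525,379). Next I'll zoom in to find the mouths and peg tips.

```bash
cat > h.py <<'E'
import cv2,numpy as np
from station import optics,read_state
from scipy.spatial.transform import Rotation as R
def cap(n):
    return optics.capture(n)
def proj(d,P):
    K=np.array([[d["fx"],0,d["cx"]],[0,d["fy"],d["cy"]],[0,0,1.]])
    return cv2.projectPoints(np.asarray(P,float).reshape(-1,3),d["rvec"],d["tvec"],K,None)[0].reshape(-1,2)
def atz(d,uv,z):
    r=R.from_rotvec(d["rvec"]).as_matrix();c=-r.T@d["tvec"]
    v=r.T@np.array([(uv[0]-d["cx"])/d["fx"],(uv[1]-d["cy"])/d["fy"],1]);return c+v*(z-c[2])/v[2]
def cupmask(im,c):
    h=cv2.cvtColor(im,cv2.COLOR_RGB2HSV);lo,hi={"blue":(105,125),"orange":(4,14),"green":(55,85)}[c]
    m=cv2.inRange(h,(lo,140,35),(hi,255,255))
    return m
E
python3 - <<'E'
from h import *
from scipy.optimize import minimize
D={n:cap(n) for n in("side","top")}
g={"blue":(413,362),"orange":(414,278),"green":(521,352)}
def blob(m,uv):
    n,l,s,c=cv2.connectedComponentsWithStats(m);i=1+np.argmin([np.hypot(*(np.array(x)-uv))-a/10 for x,a in zip(c[1:],s[1:,4])]);return (l==i)
t=np.linspace(0,2*np.pi,40)
for c,p in g.items():
    u=np.array(p)/1.5;P0=atz(D["top"],u,30)
    M={n:blob(cupmask(D[n]["image"],c),proj(D[n],P0)[0]) for n in D}
    def sil(n,v):
        a=np.array([np.cos(v[2]),np.sin(v[2]),0]);b=np.array([-a[1],a[0],0])
        ring=30*(np.outer(np.cos(t),b)+np.outer(np.sin(t),[0,0,1]))
        pts=np.vstack([ring+50*a,ring-50*a])+[v[0],v[1],30]
        h=cv2.convexHull((proj(D[n],pts)*16).round().astype(np.int32))
        o=np.zeros((384,512),np.uint8);cv2.fillConvexPoly(o,h,1,shift=4);return o>0
    def f(v,only=D):return sum(1-(sil(n,v)&M[n]).sum()/(sil(n,v)|M[n]).sum() for n in only)
    best=min((minimize(f,[P0[0],P0[1],y],method="Nelder-Mead",options=dict(initial_simplex=[[P0[0],P0[1],y],[P0[0]+15,P0[1],y],[P0[0],P0[1]+15,y],[P0[0],P0[1],y+.3]])) for y in np.arange(0,3.1,.5)),key=lambda r:r.fun)
    print(c,best.x.round(2),best.fun,[f(best.x,[n]) for n in D],[M[n].sum() for n in D])
for n,k,uv,h in(("flat?","top",(398,178),40),("tin","top",(466,347),92),("shaker","top",(461,398),94),("yel","top",(494,270),112),("soy","top",(361,194),237),("flat_r","top",(548,262),40)):
    print(n,atz(D[k],np.array(uv)/1.5,h).round())
for uv in((258,301),(262,352),(265,406)):print("tip",atz(D["top"],np.array(uv)/1.5,157).round())
def crop(n,x,y,w,h,s):return cv2.resize(D[n]["image"][y:y+h,x:x+w,::-1],(w*s,h*s),interpolation=cv2.INTER_CUBIC)
a=crop("side",220,130,130,95,6);cv2.imwrite("pics/c1.png",a)
cv2.imwrite("pics/c2.png",crop("top",140,160,160,140,4)) 
cv2.imwrite("pics/c3.png",np.hstack([crop("top",250,160,130,110,6)]))
E
```

```text
blue [448.06 -56.62   3.9 ] 0.7057005408908497 [np.float64(0.48062015503875966), np.float64(0.22508038585209)] [np.int64(469), np.int64(482)]
orange [628.97 -63.95   3.61] 0.30741028199726506 [np.float64(0.11609195402298855), np.float64(0.1913183279742765)] [np.int64(770), np.int64(503)]
green [ 468.33 -289.31    1.99] 1.396817173810303 [np.float64(0.6713836477987422), np.float64(0.7254335260115607)] [np.int64(209), np.int64(190)]
flat? [850. -37.  40.]
tin [ 477. -164.   92.]
shaker [ 375. -150.   94.]
yel [ 630. -224.  112.]
soy [757.  38. 237.]
flat_r [ 656. -356.   40.]
tip [573. 244. 157.]
tip [475. 236. 157.]
tip [373. 230. 157.]
```

View pics/c1.png

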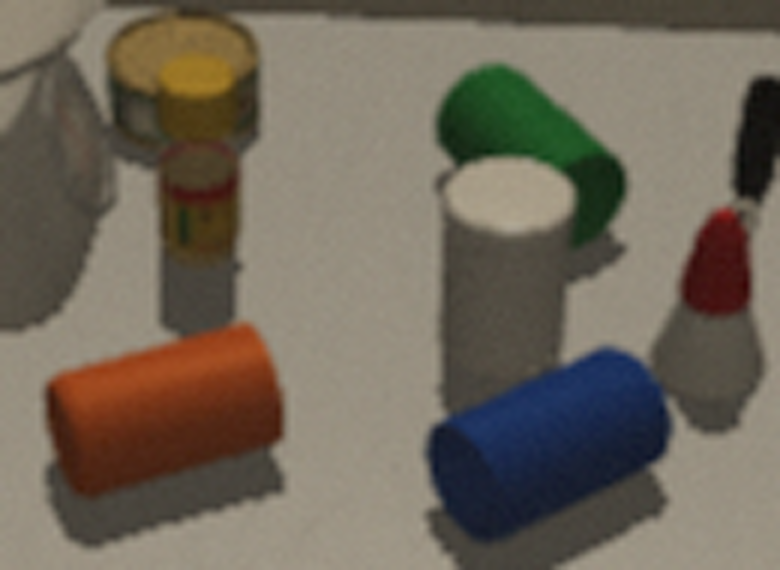

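View pics/c2.png

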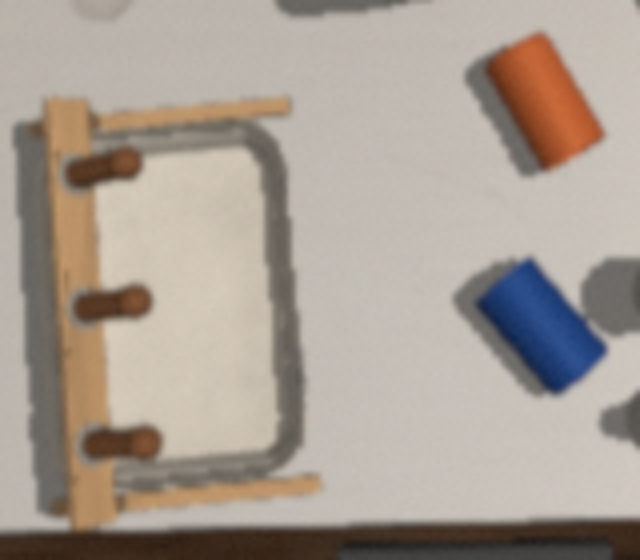

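View pics/c3.png

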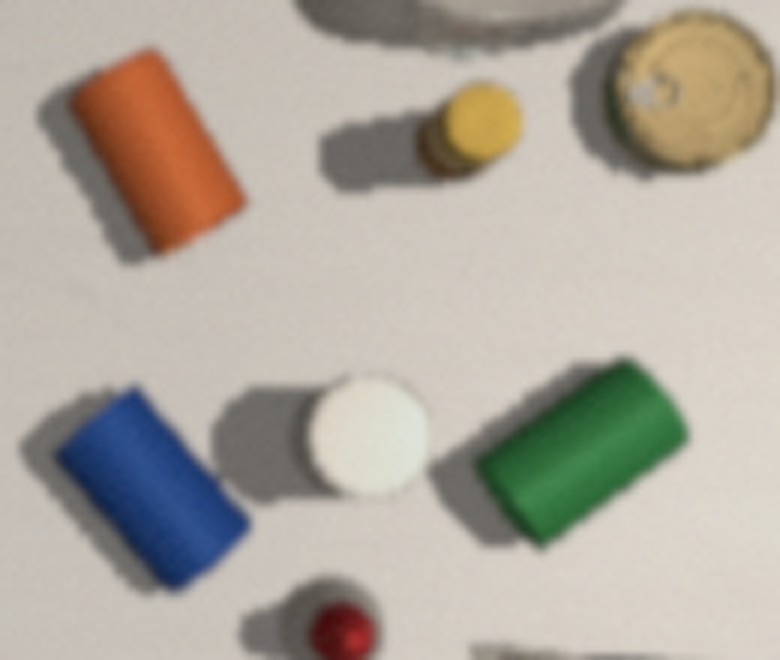

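The zooms show a dark, open-looking end at upper left for blue and at lower right for green. Orange's visible end looks closed. I'll check these with contrast and refine the fits.

Run:
```python
from h import *
from scipy.optimize import minimize,least_squares
D={n:cap(n) for n in("side","top")}
t=np.linspace(0,2*np.pi,40)
HS={"blue":(100,130),"orange":(2,16),"green":(50,90)}
for c,(p,y0) in {"blue":((413,362),-2.2),"orange":((414,278),-2.6),"green":((521,352),2.2)}.items():
    P0=atz(D["top"],np.array(p)/1.5,30);M={}
    for n in D:
        m=cv2.inRange(cv2.cvtColor(D[n]["image"],cv2.COLOR_RGB2HSV),(HS[c][0],110,20),(HS[c][1],255,255))
        u,v=proj(D[n],P0)[0].astype(int);w=np.zeros_like(m);w[v-35:v+35,u-40:u+40]=1;M[n]=(m>0)&(w>0)
    def sil(n,v):
        a=np.array([np.cos(v[2]),np.sin(v[2]),0]);b=np.array([-a[1],a[0],0])
        ring=30*(np.outer(np.cos(t),b)+np.outer(np.sin(t),[0,0,1]))
        pts=np.vstack([ring+50*a,ring-50*a])+[v[0],v[1],30]
        h=cv2.convexHull((proj(D[n],pts)*16).round().astype(np.int32))
        o=np.zeros((384,512),np.uint8);cv2.fillConvexPoly(o,h,1,shift=4);return o>0
    def f(v,only):return sum(1-(sil(n,v)&M[n]).sum()/(sil(n,v)|M[n]).sum() for n in only)
    for only in(["top"],["top","side"],["side"]):
        if c=="green" and len(only)==2: continue
        b=min((minimize(f,[P0[0],P0[1],y],args=(only,),method="Nelder-Mead",options=dict(initial_simplex=[[P0[0],P0[1],y],[P0[0]+12,P0[1],y],[P0[0],P0[1]+12,y],[P0[0],P0[1],y+.3]])) for y in y0+np.array([-.3,-.15,0,.15,.3])),key=lambda r:r.fun)
        print(c,only,b.x.round(2),round(b.fun,3),[M[n].sum() for n in D])
def rk(v):
    c,s=np.cos(v[2]),np.sin(v[2]);k=np.cos(np.radians(40));q=np.sin(np.radians(40))
    L=np.array([(-l*k,y,118+l*q) for l in(60,) for y in(100,0,-100)])
    return L@np.array([[c,s,0],[-s,c,0],[0,0,1]])+[v[0],v[1],0]
top=np.array([(127,162),(137,300),(147,441)])/4+[140,160]
# local +y ~ world -x (yaw~94deg): y=-100 is far peg
obs=top[::-1]
r=least_squares(lambda v:(proj(D["top"],rk(v))-obs).ravel(),[475,282,1.64]);print("rack",r.x,r.fun.round(1))
print("side pred",(proj(D["side"],rk(r.x))*1.5).round(1).tolist())
v=r.x;c,s=np.cos(v[2]),np.sin(v[2])
print("rail top ends crop2",[((proj(D["top"],[v[0]+c*x-s*y,v[1]+s*x+c*y,132])[0]-[140,160])*4).round(0) for x,y in((12,159),(12,-159))])
def crop(n,x,y,w,h,s):
    a=D[n]["image"][y:y+h,x:x+w,::-1].astype(float)*2;return cv2.resize(a.clip(0,255).astype(np.uint8),(w*s,h*s),interpolation=cv2.INTER_CUBIC)
a=np.hstack([crop("side",x,y,50,36,5) for x,y in((224,180),(288,185),(289,138))])
b=cv2.resize(crop("side",225,240,150,70,5),(750,350));cv2.imwrite("pics/d1.png",np.vstack([a,b]))
```

```text
blue ['top'] [448.1  -59.61  -2.37] 0.166 [np.int64(759), np.int64(517)]
blue ['top', 'side'] [451.65 -55.67  -2.42] 0.339 [np.int64(759), np.int64(517)]
blue ['side'] [449.01 -54.66  -2.43] 0.161 [np.int64(759), np.int64(517)]
orange ['top'] [628.79 -65.39  -2.62] 0.145 [np.int64(841), np.int64(544)]
orange ['top', 'side'] [630.49 -62.7   -2.65] 0.305 [np.int64(841), np.int64(544)]
orange ['side'] [628.84 -62.09  -2.67] 0.13 [np.int64(841), np.int64(544)]
green ['top'] [ 461.23 -284.57    2.24] 0.25 [np.int64(348), np.int64(503)]
green ['side'] [ 463.12 -288.16    2.11] 0.459 [np.int64(348), np.int64(503)]
rack [470.48142123 282.82106909   1.64509565] [ 0. -0. -0. -0.  0.  0.]
side pred [[524.3, 375.9], [450.8, 375.2], [377.8, 374.6]]
rail top ends crop2 [array([ 80., 529.]), array([51., 95.])]
```

View pics/d1.png

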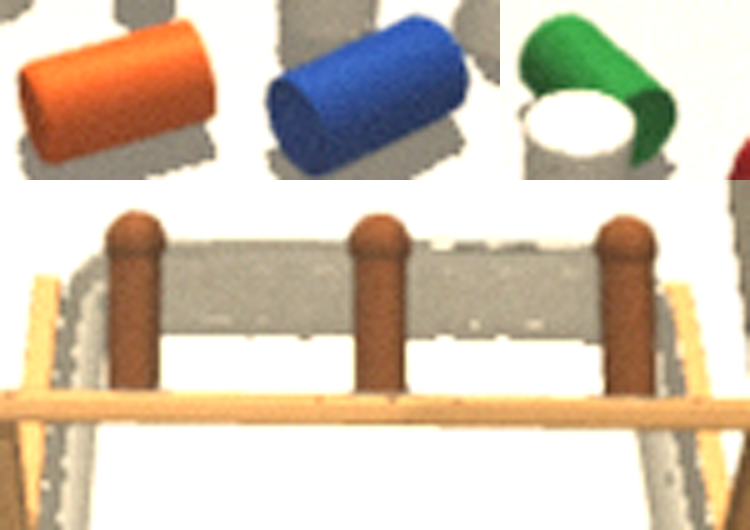

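The side view confirms the rack fit: predicted tips (524,376), (451,375) and (378,375) match. The ends of the cups need stronger contrast.

Run:
```python
from h import *
ims=[cap("side")["image"].astype(float) for _ in range(12)]
a=np.mean(ims,0)
o=[]
for x,y,ch,g in((224,185,0,1),(286,192,2,1),(306,152,1,1)):
    c=a[y:y+32,x:x+26,ch]; m=a[y:y+32,x:x+26]
    c=np.clip((c-c.min())/(np.percentile(c,75)-c.min()),0,1)**.7
    o.append(cv2.resize((c*255).astype(np.uint8),(260,320),interpolation=cv2.INTER_NEAREST))
cv2.imwrite("pics/e1.png",np.hstack(o))
```

```text
(no output)
```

View pics/e1.png

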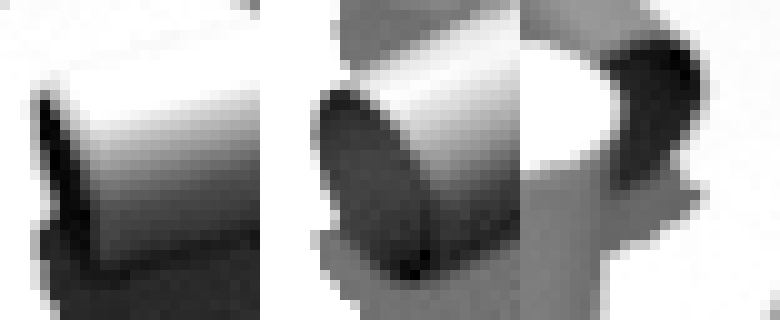

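Averaged zoom: the orange end is a thin dark sliver at left, the blue face is nearly uniform, and the green face has a gradient. I need the pixel values to tell which are open.

Run:
```python
from h import *
a=np.mean([cap("side")["image"].astype(float) for _ in range(8)],0)
for x,y,w,h,ch in((226,192,9,20,0),(289,199,13,22,2),(312,153,14,20,1)):
    print(ch);print(a[y:y+h,x:x+w,ch].astype(int))
```

```text
0
[[150 150 147 144 146 149 152 153 154]
 [152 141 133 135 142 153 156 158 159]
 [150 122  98 121 138 150 158 158 159]
 [145 107  67 102 128 140 153 156 155]
 [146 108  66  81 116 133 145 153 151]
 [151 115  66  66 101 124 133 144 143]
 [151 114  65  66  82 107 122 131 134]
 [151 119  71  65  68  93 114 122 123]
 [152 127  82  65  67  84 102 112 115]
 [151 131  86  65  67  70  90 105 109]
 [152 141 103  65  67  67  82  97  99]
 [151 152 118  72  67  67  78  89  93]
 [152 151 127  82  67  66  72  81  89]
 [152 151 136  96  65  67  68  76  84]
 [151 150 129  86  66  66  65  74  81]
 [152 133  94  69  67  67  65  74  79]
 [152 117  71  70  68  65  67  73  79]
 [153 116  71  71  70  66  67  72  77]
 [151 116  69  72  71  68  66  70  74]
 [152 137  97  72  71  69  67  70  72]]
2
[[129 129 128 129 123 100  78  82  88  92  94  96  97]
 [130 129 122 107  89  77  80  90  94  95  96  97  98]
 [130 129 108  68  47  46  56  73  91  99  98  97  97]
 [129 123  88  49  43  44  46  52  70  90  97  95  92]
 [128 117  78  46  46  47  47  47  49  68  88  91  89]
 [128 112  73  46  47  48  49  49  47  5
[... 1378 characters left out ...]
4 150 109  56  44  44  44  44  42  41  43  97 135]
 [156 155 153 119  65  45  43  44  43  43  42  50 108 140]
 [157 155 150 116  64  45  45  45  43  43  43  74 120 141]
 [156 154 145 106  56  45  45  44  44  43  51 101 135 141]
 [153 144 126  85  47  46  45  44  45  45  73 121 140 142]
 [141 123  90  60  48  46  46  44  44  60 106 135 141 142]
 [109  92  71  54  45  45  46  45  52  95 130 141 140 141]
 [ 79  72  64  52  45  46  46  48  60  90 126 141 141 141]
 [ 73  69  60  52  45  47  49  57  64  66 111 141 142 140]
 [ 72  68  61  51  49  54  59  64  67  66  89 109 126 141]
 [ 72  68  63  57  61  64  66  67  67  67  68  66 111 141]
 [ 71  69  66  64  66  67  68  67  67  67  68  93 128 141]]
```

The orange end face is flat and uniform, so it is closed. The blue and green faces shade like curved interiors, so I take those ends as mouths. I'll verify this when the cups are tilted. First I'll write a planning helper.

```bash
cat > plan.py <<'E'
import sys
from h import *
RY=1.645; RO=np.array([470.5,285.,118.])
yl=np.array([-np.sin(RY),np.cos(RY),0]);xl=np.array([np.cos(RY),np.sin(RY),0])
c4,s4=np.cos(np.radians(40)),np.sin(np.radians(40))
PA=-xl*c4+np.array([0,0,s4])
def down(yaw): # tool x heading yaw (deg), z down
    a=np.radians(yaw);x=np.array([np.cos(a),np.sin(a),0]);z=np.array([0,0,-1.]);return np.c_[x,np.cross(z,x),z]
def pegR():
    y=np.cross([0,0,-1.],-xl);z=np.cross(PA,y);return np.c_[PA,y,z]
def pegpos(k,d,off,drop=0,u=0): # k local-y sign; cup centre d along the peg; off: cup axis behind TCP; u: cup centre is u towards tool x from the grasp
    return RO+100*k*yl+PA*(d-u)+pegR()[:,2]*(off+drop)
def state():
    s=read_state();w,x,y,z=s["ee_rot"];return s,R.from_quat([x,y,z,w]).as_matrix()
def plan(p,Rt,n,p0=None,R0=None):
    if p0 is None: s,R0=state();p0=s["position"]
    rv=R.from_matrix(R0.T@Rt).as_rotvec();dR=R.from_rotvec(rv/n).as_matrix();Rc=R0
    st=(np.array(p)-p0)/n/1000
    for i in range(n):
        t=Rc.T@st;Rc=Rc@dR
        print(*(t.round(4)),*np.degrees(rv/n).round(2),end=";\n" if i%5<4 else "\n--\n")
    print("| step mm",round(np.linalg.norm(st)*1000,1),"deg",round(np.degrees(np.linalg.norm(rv))/n,1));return np.array(p),Rt
E
python3 - <<'E'
from plan import *
p,r=plan([450,-57,240],down(-138),13)
E
```

```text
0.0335 0.0423 -0.0007 0.0 -0.0 8.82;
0.0396 0.0366 -0.0007 0.0 -0.0 8.82;
0.0448 0.0301 -0.0007 0.0 -0.0 8.82;
0.0488 0.0229 -0.0007 0.0 -0.0 8.82;
0.0518 0.0151 -0.0007 0.0 -0.0 8.82
--
0.0535 0.007 -0.0007 0.0 -0.0 8.82;
0.0539 -0.0013 -0.0007 0.0 -0.0 8.82;
0.0531 -0.0095 -0.0007 0.0 -0.0 8.82;
0.051 -0.0176 -0.0007 0.0 -0.0 8.82;
0.0477 -0.0252 -0.0007 0.0 -0.0 8.82
--
0.0433 -0.0322 -0.0007 0.0 -0.0 8.82;
0.0378 -0.0385 -0.0007 0.0 -0.0 8.82;
0.0315 -0.0438 -0.0007 0.0 -0.0 8.82;
| step mm 53.9 deg 8.8
```

Request:
jog_arm(
  increments="0.034 0.042 -0.001 0 0 8.8 1; 0.040 0.037 -0.001 0 0 8.8 1; 0.045 0.030 -0.001 0 0 8.8 1; 0.049 0.023 -0.001 0 0 8.8 1; 0.052 0.015 -0.001 0 0 8.8 1",
)

```text
time: 1.92
position: [339.0, 357.0, 236.6]
ee_rot: [-0.0, 0.831, -0.556, 0.0]
contact_force: [2.2, 0.2, 0.8]
opening: 85.3
finger_force: 0.0
```

Request:
jog_arm(
  increments="0.054 0.007 0 0 0 8.8 1; 0.054 -0.001 0 0 0 8.8 1; 0.053 -0.010 0 0 0 8.8 1; 0.051 -0.018 0 0 0 8.8 1; 0.048 -0.025 0 0 0 8.8 1",
)

```text
time: 2.55
position: [410.7, 96.2, 236.8]
ee_rot: [0.001, -0.562, 0.827, 0.0]
contact_force: [0.4, 0.3, -0.5]
opening: 85.6
finger_force: 0.0
```

Request:
jog_arm(
  increments="0.043 -0.032 0 0 0 8.8 1; 0.038 -0.039 0 0 0 8.8 1; 0.031 -0.044 0 0 0 8.8 1; 0 0 0 0 0 0 1",
)

```text
time: 3.05
position: [454.3, -61.3, 236.1]
ee_rot: [-0.0, -0.357, 0.934, -0.0]
contact_force: [-0.3, 0.1, -0.7]
opening: 85.4
finger_force: 0.0
```

Run:
```python
from plan import *
s,r=state();print(s["position"],s["q"],s["time"])
p,r=plan([450,-57,8],down(-138),5)
```

```text
[454.28681416 -61.25970983 236.14329398] [ 2.97905812e-01 -9.92386900e-03 -4.34517242e-01  3.03314100e-04
 -1.14672006e+00 -1.13792058e+00] 3.05
0.0 0.0012 0.0456 -0.0 -0.01 -0.02;
0.0 0.0012 0.0456 -0.0 -0.01 -0.02;
0.0001 0.0012 0.0456 -0.0 -0.01 -0.02;
0.0001 0.0012 0.0456 -0.0 -0.01 -0.02;
0.0001 0.0012 0.0456 -0.0 -0.01 -0.02
--
| step mm 45.6 deg 0.0
```

Request:
jog_arm(
  increments="0 0.002 0.050 0 0 0 1; 0 0.002 0.055 0 0 0 1; 0 0.002 0.055 0 0 0 1; 0 0 0.045 0 0 0 1; 0 0 0.022 0 0 0 1",
)

```text
time: 3.68
position: [448.8, -53.4, 7.3]
ee_rot: [-0.001, -0.361, 0.932, 0.0]
contact_force: [0.2, -0.2, 0.5]
opening: 85.1
finger_force: 0.0
```

Request:
jog_arm(
  increments="0 0 0 0 0 0 0; 0 0 0 0 0 0 0; 0 0 0 0 0 0 0; 0 0 0 0 0 0 0; 0 0 0 0 0 0 0",
)

```text
time: 4.3
position: [450.9, -53.4, 10.2]
ee_rot: [0.001, -0.361, 0.933, -0.0]
contact_force: [-1.7, 3.0, 8.4]
opening: 59.2
finger_force: 65.2
```

Request:
jog_arm(
  increments="0 0 -0.040 0 0 0 0; 0 0 -0.050 0 0 0 0; 0 0 -0.050 0 0 0 0; 0 0 -0.050 0 0 0 0; 0 0 -0.040 0 0 0 0",
)

```text
time: 4.92
position: [449.9, -53.8, 241.7]
ee_rot: [0.001, -0.361, 0.933, -0.0]
contact_force: [0.7, 0.6, -1.4]
opening: 59.1
finger_force: 65.6
```

Run:
```python
from plan import *
s,r=state();print(s["position"],s["time"],s["opening"])
# to pre-insert at far peg (k=-1), cup centre 150 out, off 22
p,r=plan(pegpos(-1,150,22),pegR(),9)
print(p)
plan(pegpos(-1,48,22),pegR(),4,p,r)
```

```text
[449.88873117 -53.75536323 241.6623727 ] 4.925 59.10972718379203
-0.0269 0.0082 0.0049 2.0 4.14 -5.53;
-0.0279 0.0057 0.0027 2.0 4.14 -5.53;
-0.0284 0.003 0.0005 2.0 4.14 -5.53;
-0.0285 0.0002 -0.0016 2.0 4.14 -5.53;
-0.0282 -0.0026 -0.0036 2.0 4.14 -5.53
--
-0.0275 -0.0055 -0.0055 2.0 4.14 -5.53;
-0.0264 -0.0083 -0.0072 2.0 4.14 -5.53;
-0.0249 -0.0111 -0.0087 2.0 4.14 -5.53;
-0.023 -0.0137 -0.01 2.0 4.14 -5.53;
| step mm 28.6 deg 7.2
[579.79186691 163.72068374 197.5651637 ]
-0.0255 -0.0 -0.0 0.0 0.0 0.0;
-0.0255 -0.0 -0.0 0.0 0.0 0.0;
-0.0255 -0.0 -0.0 0.0 0.0 0.0;
-0.0255 -0.0 -0.0 0.0 0.0 0.0;
| step mm 25.5 deg 0.0
```

Request:
jog_arm(
  increments="-0.027 0.008 0.005 2 4.1 -5.5 0; -0.028 0.006 0.003 2 4.1 -5.5 0; -0.028 0.003 0 2 4.1 -5.5 0; -0.028 0 -0.002 2 4.1 -5.5 0; -0.028 -0.003 -0.004 2 4.1 -5.5 0",
)

```text
time: 5.55
position: [522.6, 67.3, 216.0]
ee_rot: [-0.134, -0.565, 0.801, -0.144]
contact_force: [0.5, -1.0, -1.3]
opening: 58.8
finger_force: 65.6
```

Request:
jog_arm(
  increments="-0.028 -0.006 -0.006 2 4.1 -5.5 0; -0.026 -0.008 -0.007 2 4.1 -5.5 0; -0.025 -0.011 -0.009 2 4.1 -5.5 0; -0.023 -0.014 -0.010 2 4.1 -5.5 0; 0 0 0 0 0 0 0",
)

```text
time: 6.18
position: [580.9, 165.1, 195.1]
ee_rot: [0.233, 0.688, -0.64, 0.25]
contact_force: [0.4, -0.9, -1.9]
opening: 59.0
finger_force: 65.6
```

Run:
```python
from plan import *
s,r=state();print(s["position"],s["time"],s["opening"],s["q"].round(2))
print("err tool axes mm",(pegR().T@(pegpos(-1,150,20)-s["position"])).round(1), "rot",np.degrees(R.from_matrix(r.T@pegR()).as_rotvec()).round(1))
D={n:cap(n) for n in("top","side")};a=[]
for n in D:
    cup=s["position"]-r[:,2]*20;u,v=proj(D[n],cup)[0].astype(int);print(n,u,v)
    im=D[n]["image"][v-45:v+45,u-50:u+50,::-1].astype(float)*1.4;a.append(cv2.resize(im.clip(0,255).astype(np.uint8),(400,360),interpolation=cv2.INTER_CUBIC))
cv2.imwrite("pics/f1.png",np.hstack(a))
```

```text
[580.87790015 165.05445008 195.13151956] 6.175 58.98468264668216 [ 0.87  0.47 -0.28  0.47 -1.38 -1.02]
err tool axes mm [ 2.5  1.2 -3.1] rot [ 0.1  0.1 -0. ]
top 191 195
side 251 208
```

View pics/f1.png

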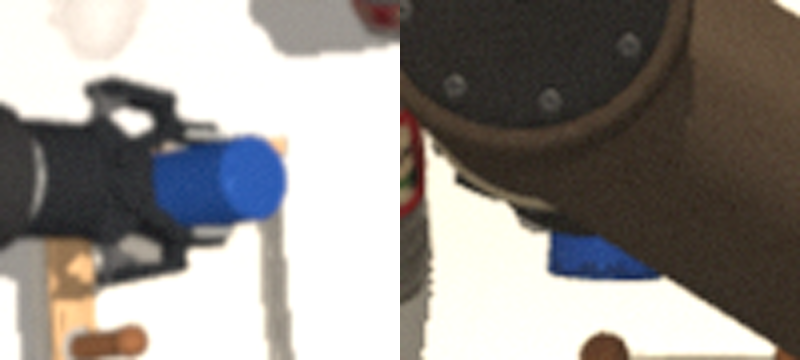

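The top crop shows a flat, bright closed bottom facing up at (250,178), so blue's mouth is towards the rail. Inserting now.

Request:
jog_arm(
  increments="-0.010 0.001 -0.003 0 0 0 0; -0.022 0 0 0 0 0 0; -0.022 0 0 0 0 0 0; -0.022 0 0 0 0 0 0; -0.010 0 0 0 0 0 0",
)

```text
time: 6.9
position: [575.0, 232.4, 143.0]
ee_rot: [0.232, 0.688, -0.641, 0.249]
contact_force: [-0.6, -0.0, -1.1]
opening: 59.2
finger_force: 65.7
```

Request:
jog_arm(
  increments="-0.006 0 0 0 0 0 0; -0.004 0 0 0 0 0 0; -0.003 0 0 0 0 0 0; 0 0 0 0 0 0 0",
)

```text
time: 7.4
position: [574.7, 241.0, 136.5]
ee_rot: [0.231, 0.687, -0.642, 0.249]
contact_force: [0.4, 0.1, -1.2]
opening: 59.4
finger_force: 65.7
```

Run:
```python
from plan import *
s,r=state();print(s["position"],s["time"],s["opening"],s["contact_force"])
print("err to d=50, tool axes mm",(pegR().T@(pegpos(-1,50,20)-s["position"])).round(1))
```

```text
[574.69288009 241.04847901 136.54174891] 7.4 59.446517707410514 [ 0.4496021   0.05041073 -1.23746794]
err to d=50, tool axes mm [-1.4  0.6  1.1]
```

Request:
jog_arm(
  increments="-0.002 0 0 0 0 0 0; -0.002 0 0 0 0 0 0; -0.002 0 0 0 0 0 0",
)

```text
time: 7.78
position: [574.5, 244.0, 134.2]
ee_rot: [0.233, 0.687, -0.641, 0.25]
contact_force: [2.9, -10.0, 9.9]
opening: 59.1
finger_force: 65.5
```

Request:
jog_arm(
  increments="-0.002 0 0 0 0 0 0; -0.002 0 0 0 0 0 0; 0 0 0 0 0 0 0",
)

```text
time: 8.15
position: [574.5, 244.1, 134.1]
ee_rot: [0.235, 0.686, -0.641, 0.252]
contact_force: [2.6, -17.5, 16.4]
opening: 59.4
finger_force: 65.4
```

The rim has met the rail at about 24 N. I'll lower the cup onto the peg, release and retreat.

Request:
jog_arm(
  increments="0.003 0 0.004 0 0 0 0; 0 0 0.004 0 0 0 0; 0 0 0.003 0 0 0 0; 0 0 0 0 0 0 1; 0 0 0 0 0 0 1",
)

```text
time: 8.78
position: [574.9, 239.8, 123.4]
ee_rot: [0.231, 0.688, -0.642, 0.249]
contact_force: [0.1, 0.2, 0.2]
opening: 85.1
finger_force: 0.0
```

Request:
jog_arm(
  increments="0 0 0 0 0 0 1; 0 0 0 0 0 0 1; 0 0 -0.020 0 0 0 1; 0 0 -0.040 0 0 0 1; 0 0 -0.050 0 0 0 1",
)

```text
time: 9.4
position: [569.3, 309.7, 208.4]
ee_rot: [0.232, 0.687, -0.642, 0.249]
contact_force: [1.8, 0.8, 0.3]
opening: 85.5
finger_force: 0.0
```

Run:
```python
from plan import *
s,r=state();print(s["position"],s["time"],s["opening"],s["contact_force"])
p,r=plan([500,0,240],down(0),6)
print(p);p,r=plan([629,-63,60],down(28),6,p,r)
```

```text
[569.33586728 309.67332037 208.39055568] 9.4 85.47676277434974 [1.81039839 0.75655587 0.2742311 ]
0.0423 0.0151 0.0284 4.96 -5.32 -13.72;
0.0396 0.0272 0.0227 4.96 -5.32 -13.72;
0.0336 0.0377 0.0165 4.96 -5.32 -13.72;
0.0248 0.0459 0.0101 4.96 -5.32 -13.72;
0.0138 0.0512 0.0041 4.96 -5.32 -13.72
--
0.0014 0.0531 -0.0012 4.96 -5.32 -13.72;
| step mm 53.2 deg 15.5
[500   0 240]
0.0215 0.0105 0.03 0.0 0.0 -4.67;
0.0206 0.0122 0.03 0.0 0.0 -4.67;
0.0195 0.0138 0.03 0.0 0.0 -4.67;
0.0183 0.0154 0.03 0.0 0.0 -4.67;
0.017 0.0168 0.03 0.0 0.0 -4.67
--
0.0156 0.0182 0.03 0.0 0.0 -4.67;
| step mm 38.4 deg 4.7
```

Request:
jog_arm(
  increments="0 0 -0.040 0 0 0 1; 0 0 -0.040 0 0 0 1; 0 0 0 0 0 0 1",
)

```text
time: 9.78
position: [566.4, 363.1, 271.4]
ee_rot: [0.229, 0.688, -0.642, 0.249]
contact_force: [0.3, 0.4, -0.7]
opening: 85.1
finger_force: 0.0
```

Run:
```python
from plan import *
s,r=state();print(s["position"],s["time"],s["opening"],s["contact_force"])
p,r=plan([625,-57,240],down(28),12)
im=cap("side")["image"];a=im[225:330,215:390,::-1];cv2.imwrite("pics/g1.png",cv2.resize(a,None,fx=4,fy=4,interpolation=cv2.INTER_CUBIC))
```

```text
[566.42106388 363.06785939 271.44544678] 9.775 85.09821493643395 [ 0.25143043  0.3904846  -0.65801265]
0.0255 -0.0024 0.0245 3.24 -2.14 -9.06;
0.0264 0.0031 0.0235 3.24 -2.14 -9.06;
0.0263 0.0086 0.0222 3.24 -2.14 -9.06;
0.0253 0.0139 0.0206 3.24 -2.14 -9.06;
0.0234 0.0189 0.0187 3.24 -2.14 -9.06
--
0.0208 0.0234 0.0167 3.24 -2.14 -9.06;
0.0173 0.0273 0.0145 3.24 -2.14 -9.06;
0.0132 0.0305 0.0123 3.24 -2.14 -9.06;
0.0086 0.0328 0.0101 3.24 -2.14 -9.06;
0.0037 0.0343 0.008 3.24 -2.14 -9.06
--
-0.0016 0.0349 0.006 3.24 -2.14 -9.06;
-0.0069 0.0345 0.0042 3.24 -2.14 -9.06;
| step mm 35.4 deg 9.9
```

View pics/g1.png

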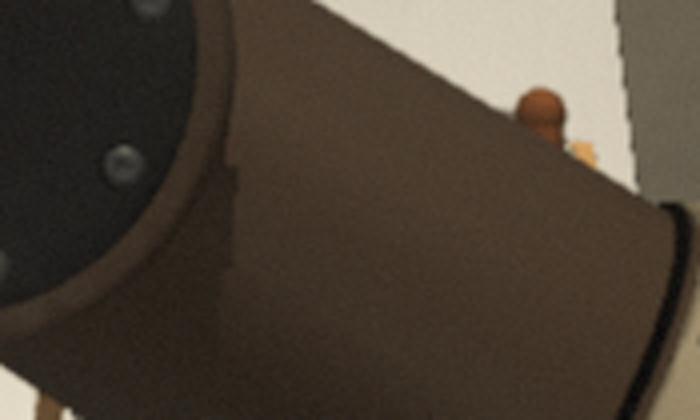

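The arm blocks the side view, with only the near peg visible at (540,105). I'll check blue later and go on to orange now.

Request:
jog_arm(
  increments="0.026 -0.002 0.024 3.2 -2.1 -9 1; 0.026 0.003 0.023 3.2 -2.1 -9 1; 0.026 0.009 0.022 3.2 -2.1 -9 1; 0.025 0.014 0.021 3.2 -2.1 -9 1; 0.023 0.019 0.019 3.2 -2.1 -9 1",
)

```text
time: 10.45
position: [587.4, 183.9, 256.1]
ee_rot: [0.155, 0.925, -0.307, 0.164]
contact_force: [1.1, -0.6, 0.8]
opening: 85.5
finger_force: 0.0
```

Request:
jog_arm(
  increments="0.021 0.023 0.017 3.2 -2.1 -9 1; 0.017 0.027 0.014 3.2 -2.1 -9 1; 0.013 0.030 0.012 3.2 -2.1 -9 1; 0.009 0.033 0.010 3.2 -2.1 -9 1; 0.004 0.034 0.008 3.2 -2.1 -9 1",
)

```text
time: 11.08
position: [608.5, 18.4, 245.9]
ee_rot: [0.057, 0.995, 0.062, 0.054]
contact_force: [0.5, -0.0, 0.5]
opening: 84.9
finger_force: 0.0
```

Request:
jog_arm(
  increments="-0.002 0.035 0.006 3.2 -2.1 -9 1; -0.007 0.034 0.004 3.2 -2.1 -9 1; 0 0 0 0 0 0 1",
)

```text
time: 11.45
position: [613.9, -49.9, 241.8]
ee_rot: [0.014, 0.978, 0.206, 0.006]
contact_force: [0.3, 0.2, 0.3]
opening: 85.2
finger_force: 0.0
```

Run:
```python
from plan import *
s,r=state();print(s["position"],s["time"],s["q"])
p,r=plan([630,-61,8],down(28),5)
```

```text
[613.85502612 -49.90821759 241.80394786] 11.45 [ 0.2539092   0.2437187  -0.1393277   0.03132819 -1.1766287   1.72046658]
0.0018 0.0019 0.0469 0.35 -0.06 -0.84;
0.0018 0.0022 0.0468 0.35 -0.06 -0.84;
0.0018 0.0025 0.0468 0.35 -0.06 -0.84;
0.0018 0.0028 0.0468 0.35 -0.06 -0.84;
0.0018 0.0032 0.0468 0.35 -0.06 -0.84
--
| step mm 46.9 deg 0.9
```

Request:
jog_arm(
  increments="0.002 0.003 0.050 0.4 -0.1 -0.8 1; 0.002 0.003 0.055 0.4 -0.1 -0.8 1; 0.002 0.003 0.055 0.4 -0.1 -0.8 1; 0.002 0.003 0.045 0.3 0 -0.8 1; 0.001 0 0.025 0.3 0 -0.8 1",
)

```text
time: 12.08
position: [628.0, -57.6, 10.3]
ee_rot: [-0.0, 0.971, 0.24, -0.001]
contact_force: [-0.2, 0.8, 0.6]
opening: 85.4
finger_force: 0.0
```

Request:
jog_arm(
  increments="0 0 0 0 0 0 1; 0 0 0 0 0 0 0; 0 0 0 0 0 0 0; 0 0 0 0 0 0 0; 0 0 0 0 0 0 0",
)

```text
time: 12.7
position: [631.7, -57.1, 16.1]
ee_rot: [0.0, 0.97, 0.241, 0.003]
contact_force: [-0.1, 0.1, 6.6]
opening: 58.8
finger_force: 64.9
```

Request:
jog_arm(
  increments="0 0 -0.040 0 0 0 0; 0 0 -0.050 0 0 0 0; 0 0 -0.050 0 0 0 0; 0 0 -0.050 0 0 0 0; 0 0 -0.050 0 0 0 0",
)

```text
time: 13.32
position: [629.5, -57.4, 256.6]
ee_rot: [-0.0, 0.971, 0.241, 0.002]
contact_force: [0.7, 0.7, -1.8]
opening: 58.5
finger_force: 65.4
```

Run:
```python
from plan import *
s,r=state();print(s["position"],s["time"],s["opening"])
p,r=plan([500,0,255],down(-50),9)
p,r=plan(pegpos(0,155,20),pegR(),6,p,r)
print(p)
```

```text
[629.49282626 -57.38620335 256.62130106] 13.325 58.52858033337781
-0.0097 -0.0124 0.0001 -0.01 -0.03 8.66;
-0.0115 -0.0108 0.0001 -0.01 -0.03 8.66;
-0.013 -0.0089 0.0001 -0.01 -0.03 8.66;
-0.0142 -0.0069 0.0001 -0.01 -0.03 8.66;
-0.015 -0.0046 0.0001 -0.01 -0.03 8.66
--
-0.0156 -0.0023 0.0001 -0.01 -0.03 8.66;
-0.0157 0.0 0.0002 -0.01 -0.03 8.66;
-0.0156 0.0024 0.0002 -0.01 -0.03 8.66;
-0.015 0.0047 0.0002 -0.01 -0.03 8.66;
| step mm 15.7 deg 8.7
-0.0217 -0.014 0.0088 -2.08 6.45 5.71;
-0.0239 -0.0119 0.0057 -2.08 6.45 5.71;
-0.0254 -0.0096 0.0026 -2.08 6.45 5.71;
-0.0263 -0.0071 -0.0006 -2.08 6.45 5.71;
-0.0267 -0.0044 -0.0038 -2.08 6.45 5.71
--
-0.0264 -0.0015 -0.0069 -2.08 6.45 5.71;
| step mm 27.3 deg 8.9
[480.25569878 153.76947964 202.31119064]
```

Request:
jog_arm(
  increments="-0.010 -0.012 0 0 0 8.7 0; -0.012 -0.011 0 0 0 8.7 0; -0.013 -0.009 0 0 0 8.7 0; -0.014 -0.007 0 0 0 8.7 0; -0.015 -0.005 0 0 0 8.7 0",
)

```text
time: 13.95
position: [556.8, -25.1, 254.5]
ee_rot: [-0.001, 0.99, -0.138, 0.002]
contact_force: [-0.4, 0.4, 0.9]
opening: 58.7
finger_force: 65.4
```

Request:
jog_arm(
  increments="-0.016 -0.002 0 0 0 8.7 0; -0.016 0 0 0 0 8.7 0; -0.016 0.002 0 0 0 8.7 0; -0.015 0.005 0 0 0 8.7 0; -0.022 -0.014 0.009 -2.1 6.5 5.7 0",
)

```text
time: 14.58
position: [496.4, 22.7, 247.0]
ee_rot: [0.035, 0.881, -0.47, 0.042]
contact_force: [0.4, -0.4, -1.9]
opening: 58.7
finger_force: 65.4
```

Request:
jog_arm(
  increments="-0.024 -0.012 0.005 -2.1 6.5 5.7 0; -0.025 -0.010 0.001 -2.1 6.5 5.7 0; -0.026 -0.007 -0.002 -2.1 6.5 5.7 0; -0.027 -0.004 -0.005 -2.1 6.5 5.7 0; -0.026 -0.001 -0.008 -2.1 6.5 5.7 0",
)

```text
time: 15.2
position: [477.5, 153.3, 210.1]
ee_rot: [0.229, 0.692, -0.638, 0.247]
contact_force: [1.2, -0.0, -0.7]
opening: 58.9
finger_force: 65.5
```

Request:
jog_arm(
  increments="0 0 0 0 0 0 0; 0 0 0 0 0 0 0",
)

```text
time: 15.45
position: [477.7, 152.0, 209.2]
ee_rot: [0.23, 0.694, -0.637, 0.245]
contact_force: [0.2, 0.3, -0.6]
opening: 58.9
finger_force: 65.5
```

Run:
```python
from plan import *
s,r=state();print(s["position"],s["time"],s["opening"],s["q"].round(2))
print("err tool axes mm",(pegR().T@(pegpos(0,150,14)-s["position"])).round(1), "rot",np.degrees(R.from_matrix(r.T@pegR()).as_rotvec()).round(1))
d=cap("top");im=d["image"]
for off in(14,20):
  print(off,"bottom centre",proj(d,s["position"]-r[:,2]*off+r[:,0]*50)[0])
m=cv2.inRange(cv2.cvtColor(im,cv2.COLOR_RGB2HSV),(2,140,60),(16,255,255));u,v=proj(d,s["position"])[0].astype(int)
a=im[v-45:v+45,u-60:u+60,::-1].astype(float)*1.3;b=im[180:290,150:280,::-1].astype(float)*1.3
f=lambda a:cv2.resize(a.clip(0,255).astype(np.uint8),(390,330),interpolation=cv2.INTER_CUBIC)
print("crop0",u-60,v-45,390/120,330/90);cv2.imwrite("pics/i1.png",np.hstack([f(a),f(b)]))
```

```text
[477.69356216 152.03636938 209.18992596] 15.45 58.94490880278237 [ 1.    0.32 -0.45  0.4  -1.39 -1.11]
err tool axes mm [-10.6  -2.7  -1.7] rot [-0.   0.7  0.7]
14 bottom centre [210.2722151  230.98395436]
20 bottom centre [208.61392755 231.08448603]
crop0 141 187 3.25 3.6666666666666665
```

View pics/i1.png

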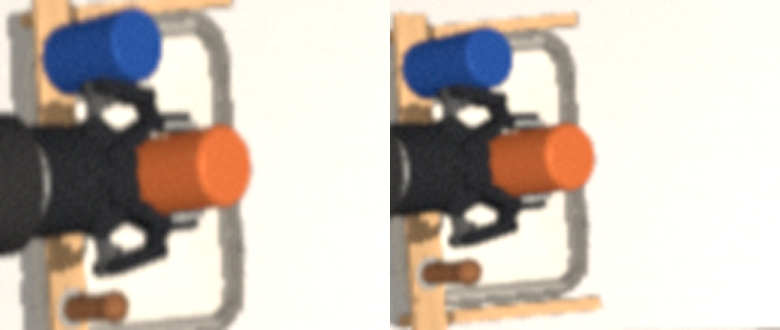

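Blue hangs on the far peg, and orange has its closed bottom up at (223,166), so its mouth faces the rail. Inserting orange.

Request:
jog_arm(
  increments="-0.015 -0.004 0 0 0.7 0.7 0; -0.023 0 0 0 0 0 0; -0.023 0 0 0 0 0 0; -0.022 0 0 0 0 0 0; -0.015 0 0 0 0 0 0",
)

```text
time: 16.12
position: [475.9, 228.4, 144.8]
ee_rot: [0.233, 0.689, -0.639, 0.251]
contact_force: [0.2, -0.3, -0.7]
opening: 59.0
finger_force: 65.5
```

Request:
jog_arm(
  increments="-0.006 0 0 0 0 0 0; -0.004 0 0 0 0 0 0; -0.002 0 0 0 0 0 0; 0 0 0 0 0 0 0",
)

```text
time: 16.62
position: [475.5, 236.2, 138.7]
ee_rot: [0.233, 0.688, -0.64, 0.251]
contact_force: [-0.7, 0.3, -1.2]
opening: 58.7
finger_force: 65.5
```

Run:
```python
from plan import *
s,r=state();print(s["position"],s["time"],s["opening"],s["contact_force"])
print("err to d=50, tool axes mm",(pegR().T@(pegpos(0,50,17)-s["position"])).round(1))
```

```text
[475.54706675 236.1540243  138.73334799] 16.625 58.72119567720106 [-0.67523574  0.33780693 -1.15327004]
err to d=50, tool axes mm [-0.9  1.4  1.3]
```

Request:
jog_arm(
  increments="-0.002 0 0 0 0 0 0; -0.002 0 0 0 0 0 0; -0.002 0 0 0 0 0 0; 0 0 0 0 0 0 0",
)

```text
time: 17.12
position: [475.4, 236.8, 138.0]
ee_rot: [0.236, 0.687, -0.639, 0.254]
contact_force: [2.6, -13.2, 16.7]
opening: 59.0
finger_force: 65.9
```

Request:
jog_arm(
  increments="-0.002 0 0 0 0 0 0; 0 0 0 0 0 0 0",
)

```text
time: 17.38
position: [475.3, 236.8, 137.9]
ee_rot: [0.237, 0.686, -0.639, 0.255]
contact_force: [3.0, -17.2, 22.2]
opening: 58.7
finger_force: 66.0
```

Request:
jog_arm(
  increments="0.004 0 0.004 0 0 0 0; 0 0 0.004 0 0 0 0; 0 0 0.003 0 0 0 0; 0 0 0 0 0 0 1; 0 0 0 0 0 0 1",
)

```text
time: 18.0
position: [475.9, 232.4, 127.6]
ee_rot: [0.232, 0.688, -0.64, 0.251]
contact_force: [0.5, 0.2, 0.0]
opening: 85.7
finger_force: 0.0
```

Request:
jog_arm(
  increments="0 0 0 0 0 0 1; 0 0 0 0 0 0 1; 0 0 -0.020 0 0 0 1; 0 0 -0.040 0 0 0 1; 0 0 -0.050 0 0 0 1",
)

```text
time: 18.62
position: [470.2, 302.9, 212.1]
ee_rot: [0.234, 0.688, -0.639, 0.251]
contact_force: [1.9, 1.5, -0.4]
opening: 85.5
finger_force: 0.0
```

Request:
jog_arm(
  increments="0 0 -0.040 0 0 0 1; 0 0 -0.040 0 0 0 1; 0 0 0 0 0 0 1",
)

```text
time: 19.0
position: [467.1, 356.5, 274.5]
ee_rot: [0.231, 0.689, -0.64, 0.251]
contact_force: [-0.1, -0.6, -0.4]
opening: 85.2
finger_force: 0.0
```

Run:
```python
from plan import *
s,r=state();print(s["position"],s["time"],s["opening"],s["contact_force"])
p,r=plan([465,-200,240],down(-54),12)
```

```text
[467.08654755 356.50732046 274.50158975] 19.0 85.17071626247693 [-0.12864509 -0.59066485 -0.4193627 ]
0.0337 0.0037 0.0318 0.9 -3.24 -2.54;
0.0352 0.0057 0.0298 0.9 -3.24 -2.54;
0.0365 0.0077 0.0277 0.9 -3.24 -2.54;
0.0376 0.0098 0.0254 0.9 -3.24 -2.54;
0.0385 0.0119 0.0231 0.9 -3.24 -2.54
--
0.0392 0.0139 0.0207 0.9 -3.24 -2.54;
0.0396 0.016 0.0182 0.9 -3.24 -2.54;
0.0398 0.018 0.0157 0.9 -3.24 -2.54;
0.0398 0.02 0.0132 0.9 -3.24 -2.54;
0.0396 0.0219 0.0106 0.9 -3.24 -2.54
--
0.0391 0.0238 0.008 0.9 -3.24 -2.54;
0.0384 0.0257 0.0054 0.9 -3.24 -2.54;
| step mm 46.5 deg 4.2
```

Request:
jog_arm(
  increments="0.034 0.004 0.032 0.9 -3.2 -2.5 1; 0.035 0.006 0.030 0.9 -3.2 -2.5 1; 0.036 0.008 0.028 0.9 -3.2 -2.5 1; 0.038 0.010 0.025 0.9 -3.2 -2.5 1; 0.038 0.012 0.023 0.9 -3.2 -2.5 1",
)

```text
time: 19.62
position: [463.0, 120.2, 258.6]
ee_rot: [0.14, 0.791, -0.576, 0.15]
contact_force: [0.6, 0.5, 1.1]
opening: 85.2
finger_force: 0.0
```

Request:
jog_arm(
  increments="0.039 0.014 0.021 0.9 -3.2 -2.5 1; 0.040 0.016 0.018 0.9 -3.2 -2.5 1; 0.040 0.018 0.016 0.9 -3.2 -2.5 1; 0.040 0.020 0.013 0.9 -3.2 -2.5 1; 0.040 0.022 0.011 0.9 -3.2 -2.5 1",
)

```text
time: 20.25
position: [460.9, -112.3, 246.1]
ee_rot: [0.043, 0.867, -0.495, 0.046]
contact_force: [0.7, 0.2, -0.6]
opening: 85.5
finger_force: 0.0
```

Request:
jog_arm(
  increments="0.039 0.024 0.008 0.9 -3.2 -2.5 1; 0.038 0.026 0.005 0.9 -3.2 -2.5 1; 0 0 0 0 0 0 1",
)

```text
time: 20.62
position: [458.7, -207.2, 240.7]
ee_rot: [0.004, 0.887, -0.461, 0.002]
contact_force: [-0.3, 0.0, -0.2]
opening: 85.6
finger_force: 0.0
```

Run:
```python
from plan import *
s,r=state();print(s["position"],s["time"],s["q"].round(2))
p,r=plan([463,-283,180],down(-53),3)
p,r=plan([463,-283,8],down(-53),4,p,r)
```

```text
[ 458.73751407 -207.2188745   240.67115791] 20.625 [-0.03  0.06 -0.35  0.01 -1.16  0.63]
0.0213 0.0133 0.0205 0.11 -0.15 -0.63;
0.0212 0.0135 0.0204 0.11 -0.15 -0.63;
0.0211 0.0138 0.0203 0.11 -0.15 -0.63;
| step mm 32.4 deg 0.7
0.0 0.0 0.043 0.0 0.0 0.0;
0.0 0.0 0.043 0.0 0.0 0.0;
0.0 0.0 0.043 0.0 0.0 0.0;
0.0 0.0 0.043 0.0 0.0 0.0;
| step mm 43.0 deg 0.0
```

Request:
jog_arm(
  increments="0.021 0.013 0.020 0.1 -0.1 -0.6 1; 0.021 0.014 0.020 0.1 -0.1 -0.6 1; 0.021 0.014 0.020 0.1 -0.1 -0.6 1; 0 0 0.045 0 0 0 1; 0 0 0.045 0 0 0 1",
)

```text
time: 21.25
position: [464.0, -278.7, 91.1]
ee_rot: [0.001, 0.896, -0.444, 0.002]
contact_force: [0.2, -0.2, -0.0]
opening: 85.3
finger_force: 0.0
```

Request:
jog_arm(
  increments="0 0 0.045 0 0 0 1; 0 0 0.025 0 0 0 1; 0 0 0.010 0 0 0 1; 0 0 0 0 0 0 1",
)

```text
time: 21.75
position: [464.6, -279.0, 12.4]
ee_rot: [0.001, 0.896, -0.444, 0.002]
contact_force: [-0.4, 0.5, 0.1]
opening: 85.6
finger_force: 0.0
```

Request:
jog_arm(
  increments="0 0 0 0 0 0 0; 0 0 0 0 0 0 0; 0 0 0 0 0 0 0; 0 0 0 0 0 0 0",
)

```text
time: 22.25
position: [465.8, -279.6, 14.6]
ee_rot: [0.0, 0.896, -0.444, 0.004]
contact_force: [-2.2, 2.6, 9.9]
opening: 58.8
finger_force: 62.1
```

Request:
jog_arm(
  increments="0 0 -0.040 0 0 0 0; 0 0 -0.050 0 0 0 0; 0 0 -0.055 0 0 0 0; 0 0 -0.055 0 0 0 0; 0 0 -0.050 0 0 0 0",
)

```text
time: 22.88
position: [463.8, -278.5, 266.0]
ee_rot: [0.0, 0.896, -0.444, 0.004]
contact_force: [0.9, 1.2, -0.7]
opening: 59.5
finger_force: 65.0
```

Run:
```python
from plan import *
s,r=state();print(s["position"],s["time"],s["opening"])
p,r=plan([440,0,250],down(-70),6)
p,r=plan(pegpos(1,155,19),pegR(),6,p,r)
print(p)
```

```text
[ 463.7845728  -278.53402632  265.95721322] 22.875 59.453832933418994
-0.0394 -0.025 0.0025 -0.04 -0.06 2.88;
-0.0406 -0.023 0.0025 -0.04 -0.06 2.88;
-0.0417 -0.0209 0.0025 -0.04 -0.06 2.88;
-0.0426 -0.0188 0.0025 -0.04 -0.06 2.88;
-0.0435 -0.0166 0.0026 -0.04 -0.06 2.88
--
-0.0443 -0.0144 0.0026 -0.04 -0.06 2.88;
| step mm 46.7 deg 2.9
-0.0264 0.0009 0.0078 -0.92 6.62 2.52;
-0.0271 0.002 0.0047 -0.92 6.62 2.52;
-0.0273 0.0032 0.0016 -0.92 6.62 2.52;
-0.0272 0.0044 -0.0015 -0.92 6.62 2.52;
-0.0266 0.0056 -0.0045 -0.92 6.62 2.52
--
-0.0257 0.0068 -0.0074 -0.92 6.62 2.52;
| step mm 27.6 deg 7.1
[380.4832283  146.99693886 203.07723508]
```

Request:
jog_arm(
  increments="-0.039 -0.025 0.002 0 0 2.9 0; -0.041 -0.023 0.002 0 0 2.9 0; -0.042 -0.021 0.002 0 0 2.9 0; -0.043 -0.019 0.002 0 0 2.9 0; -0.044 -0.017 0.002 0 0 2.9 0",
)

```text
time: 23.5
position: [443.9, -43.6, 252.7]
ee_rot: [-0.001, 0.832, -0.554, 0.003]
contact_force: [0.8, -0.8, -1.8]
opening: 59.2
finger_force: 65.0
```

Request:
jog_arm(
  increments="-0.044 -0.014 0.002 0 0 2.9 0; -0.026 0.001 0.008 -0.9 6.6 2.5 0; -0.027 0.002 0.005 -0.9 6.6 2.5 0; -0.027 0.003 0.002 -0.9 6.6 2.5 0; -0.027 0.004 -0.002 -0.9 6.6 2.5 0",
)

```text
time: 24.12
position: [401.2, 99.1, 218.8]
ee_rot: [0.156, 0.743, -0.628, 0.173]
contact_force: [1.9, 0.6, -0.2]
opening: 58.8
finger_force: 65.0
```

Request:
jog_arm(
  increments="-0.027 0.006 -0.005 -0.9 6.6 2.5 0; -0.026 0.007 -0.007 -0.9 6.6 2.5 0; 0 0 0 0 0 0 0; 0 0 0 0 0 0 0",
)

```text
time: 24.62
position: [381.2, 147.9, 201.9]
ee_rot: [0.231, 0.689, -0.639, 0.252]
contact_force: [0.5, -0.9, -1.0]
opening: 59.1
finger_force: 65.0
```

Run:
```python
from plan import *
s,r=state();print(s["position"],s["time"],s["opening"],s["q"].round(2))
print("err tool axes mm to d=150",(pegR().T@(pegpos(1,150,17)-s["position"])).round(1), "rot",np.degrees(R.from_matrix(r.T@pegR()).as_rotvec()).round(1))
d=cap("top");im=d["image"]
b=proj(d,s["position"]-r[:,2]*17+r[:,0]*50)[0];print("bottom centre pred",b)
a=im[180:300,140:280,::-1].astype(float)*1.3
cv2.imwrite("pics/j1.png",cv2.resize(a.clip(0,255).astype(np.uint8),None,fx=4,fy=4,interpolation=cv2.INTER_CUBIC))
```

```text
[381.15239526 147.91655926 201.91012253] 24.625 59.14116991779806 [ 1.17  0.23 -0.58  0.31 -1.41 -1.25]
err tool axes mm to d=150 [-3.6  0.7 -2.3] rot [-0.2  0.  -0.1]
bottom centre pred [211.46165517 268.56126611]
```

View pics/j1.png

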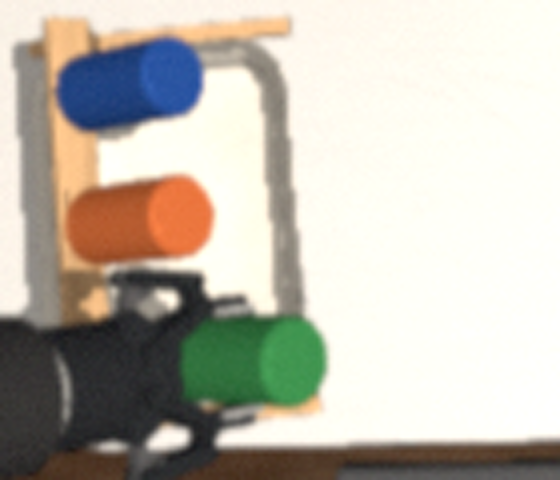

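Blue and orange both hang well, and green has its closed bottom up at (292,361). It sits about 1.5 px from the prediction, so I'll shift about 3 mm towards +x while inserting.

Request:
jog_arm(
  increments="-0.012 -0.003 -0.002 0 0 0 0; -0.022 0 0 0 0 0 0; -0.022 0 0 0 0 0 0; -0.020 0 0 0 0 0 0; -0.015 0 0 0 0 0 0",
)

```text
time: 25.3
position: [379.0, 219.7, 143.5]
ee_rot: [0.232, 0.688, -0.639, 0.252]
contact_force: [0.5, -0.6, -1.1]
opening: 59.2
finger_force: 65.0
```

Request:
jog_arm(
  increments="-0.006 0 0 0 0 0 0; -0.003 0 0 0 0 0 0; 0 0 0 0 0 0 0",
)

```text
time: 25.68
position: [378.7, 225.5, 139.1]
ee_rot: [0.232, 0.688, -0.64, 0.252]
contact_force: [0.4, -0.8, -0.5]
opening: 58.8
finger_force: 65.0
```

Run:
```python
from plan import *
s,r=state();print(s["position"],s["time"],s["opening"],s["contact_force"])
print("err to d=50, tool axes mm",(pegR().T@(pegpos(1,50,17)-s["position"])).round(1))
```

```text
[378.6538803  225.49417536 139.12829475] 25.675 58.769314349825045 [ 0.37179326 -0.781657   -0.4989845 ]
err to d=50, tool axes mm [-3.8  4.  -0.6]
```

Request:
jog_arm(
  increments="-0.003 0 0 0 0 0 0; -0.002 0 0 0 0 0 0; -0.002 0 0 0 0 0 0; 0 0 0 0 0 0 0",
)

```text
time: 26.18
position: [378.3, 231.0, 134.4]
ee_rot: [0.232, 0.688, -0.64, 0.252]
contact_force: [0.7, 0.1, -1.4]
opening: 59.3
finger_force: 65.0
```

Request:
jog_arm(
  increments="-0.002 0 0 0 0 0 0; -0.001 0 0 0 0 0 0; 0 0 0 0 0 0 0",
)

```text
time: 26.55
position: [378.1, 232.5, 132.9]
ee_rot: [0.232, 0.688, -0.639, 0.253]
contact_force: [0.4, -3.6, 3.5]
opening: 59.2
finger_force: 64.9
```

Contact just begun. I'll press a little more, then lower, release and retreat.

Request:
jog_arm(
  increments="-0.002 0 0 0 0 0 0; -0.001 0 0 0 0 0 0; 0 0 0 0 0 0 0",
)

```text
time: 26.92
position: [378.1, 232.5, 132.6]
ee_rot: [0.234, 0.687, -0.639, 0.254]
contact_force: [3.5, -10.3, 13.1]
opening: 59.2
finger_force: 64.8
```

Request:
jog_arm(
  increments="0.002 0 0.004 0 0 0 0; 0 0 0.004 0 0 0 0; 0 0 0.003 0 0 0 0; 0 0 0 0 0 0 1; 0 0 0 0 0 0 1",
)

```text
time: 27.55
position: [378.6, 227.4, 123.3]
ee_rot: [0.231, 0.688, -0.64, 0.252]
contact_force: [-1.0, -0.2, -0.5]
opening: 85.0
finger_force: 0.0
```

Request:
jog_arm(
  increments="0 0 0 0 0 0 1; 0 0 0 0 0 0 1; 0 0 -0.020 0 0 0 1; 0 0 -0.040 0 0 0 1; 0 0 -0.050 0 0 0 1",
)

```text
time: 28.18
position: [372.7, 297.5, 208.3]
ee_rot: [0.233, 0.688, -0.64, 0.252]
contact_force: [-0.3, 1.0, 0.4]
opening: 85.7
finger_force: 0.0
```

Request:
jog_arm(
  increments="0 0 -0.040 0 0 0 1; 0 0 -0.040 0 0 0 1; 0 0 -0.040 0 0 0 1; 0 0 0 0 0 0 1; 0 0 0 0 0 0 1",
)

```text
time: 28.8
position: [366.7, 374.0, 298.8]
ee_rot: [0.232, 0.688, -0.639, 0.252]
contact_force: [0.5, 0.6, 0.3]
opening: 85.2
finger_force: 0.0
```

Run:
```python
from plan import *
s,r=state();print(s["position"],s["time"],s["opening"],s["contact_force"])
d=cap("top");im=d["image"];im2=cap("side")["image"]
# predicted resting cups: mouth/bottom centre, 14 mm below peg axis
for k in(-1,0,1):
    o=RO+100*k*yl+pegR()[:,2]*14;print(k,proj(d,[o,o+PA*100]).round(1).tolist())
HS={"blue":(100,130),"orange":(2,16),"green":(50,90)}
for c,h in HS.items():
    m=cv2.inRange(cv2.cvtColor(im,cv2.COLOR_RGB2HSV),(h[0],110,30),(h[1],255,255));m[:, :150]=0;m[:,240:]=0;m[:185]=0;m[290:]=0
    n,l,st,ce=cv2.connectedComponentsWithStats(m);i=1+st[1:,4].argmax();print(c,st[i],ce[i].round(1))
a=im[180:300,130:270,::-1].astype(float)*1.3;b=im2[215:335,210:390,::-1].astype(float)*1.3
f=lambda a:cv2.resize(a.clip(0,255).astype(np.uint8),(390,330),interpolation=cv2.INTER_CUBIC)
cv2.imwrite("pics/k1.png",np.hstack([f(a),f(b)]))
```

```text
[366.65165621 374.03854415 298.75016089] 28.8 85.16077703011605 [0.50313571 0.58145264 0.2700193 ]
-1 [[162.4, 203.4], [183.7, 198.6]]
0 [[164.7, 236.4], [186.3, 233.6]]
1 [[167.0, 270.2], [189.0, 269.3]]
blue [155 190  35  22 580] [172.3 200.8]
orange [153 208  40  58 967] [168.9 235.3]
green [159 259  36  19 595] [176.8 268.5]
```

View pics/k1.png

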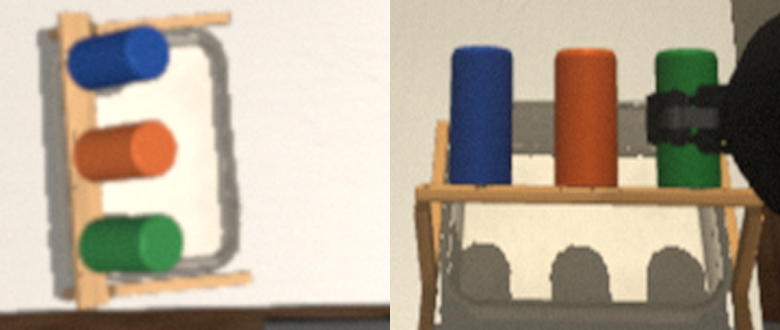

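The top view shows all three tumblers on their pegs at (118,55), (125,150) and (130,243), at equal depth against the rail. The side view agrees, and the gripper is clear of them. Handing in.

```bash
python3 -c "
from station import manip
print(manip.hand_in())"
```

```text
the job is handed in; nothing more can be done
None
```

All three tumblers hang mouth-down on their pegs with the rims against the rail, and the job was handed in at about 29 s; I never ran the arm near the jars, tins, bottle or shaker (their final positions weren't re-measured), and the hand-in returned no verdict.

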